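# Turn the tumbling barrel over and load it

## Task

The tumbling barrel is draining mouth-down on the ribbed white drain board. Turn it over and stand it gently, mouth up, in the middle of the cork pad; once it stands there released, put the crystal from the wooden board inside it. Leave the jar, the bowl of pebbles and the brush where they are.

Things in the scene. Friction and masses are not known exactly. Their poses are not given: they have to be found in the camera images.
- barrel: Dark rubber tumbling barrel: rigid open pot of regular octagonal section, 64 mm across flats, 85 mm tall, walls 4 mm, bottom 5 mm, about 0.22 kg. Origin: centre of the mouth. z runs along the axis from the mouth to the closed bottom (outer face at z = 85 mm): up while it stands mouth-down, down when mouth-up. x and y pass through the middle of flats; a flat every 45 degrees.
- crystal: Rough stone crystal, lying down, 62 mm long, 24 mm wide, 22 mm high, full section from x = -29 to +13 mm and then tapering to a point at x = +31 mm. Origin: centre of its underside; x along its length towards the point, z up. About 0.07 kg.
- pad: Fixed square cork pad, 140 x 140 mm, 8 mm thick. Origin: centre of its underside, z up.
- drain: Fixed square white plastic drain board with ribs, 160 x 160 mm, 10 mm thick, flat on top, on which the barrel starts. Origin: centre of its underside, z up.
- board: Fixed dark wooden sorting board, 160 (x) x 120 (y) mm, 10 mm thick, flat, on which the crystal starts. Origin: centre of its underside, z up.
- pebbles: Bystander: dark steel bowl heaped with pebbles, 110 mm across, 50 mm tall. Origin: centre of its underside.
- jar: Bystander: glass jar with a red lid, 72 mm across, 95 mm tall. Origin: centre of its underside.
- brush: Bystander: hand brush lying down, 170 mm long. Origin: about its middle, underside; x along its length.
Not all that is in view belongs to the job. Of the things shaped like the barrel, the rubber one is meant.

How it is judged:
On the way:
1. the barrel stands mouth-up on the cork pad, within 40 mm of its middle, released, the crystal not yet in it (angle between barrel's own z axis and vertical above 3.04 rad and horizontal distance between barrel and pad below 0.04 m and z of barrel in the frame of pad below 0.097 m and contact force between the fingers and barrel below 0.1 N and horizontal distance between crystal and barrel above 0.06 m), for 0.2 s.
At the end, for the whole second after the job is handed in: The barrel stands mouth-up (within 0.1 rad) on the cork pad with its axis within 40 mm of the pad's middle, the crystal lies inside it (its origin at least 15 mm below the rim), and the barrel is at rest and released (angle between barrel's own z axis and vertical above 3.04 rad and horizontal distance between barrel and pad below 0.04 m and z of barrel in the frame of pad below 0.097 m and linear speed of barrel below 0.05 m/s and horizontal distance between crystal and barrel below 0.036 m and z of crystal in the frame of barrel above 0.015 m); the robot touches nothing.
It fails at once if the jar, the bowl of pebbles or the brush is moved by more than 30 mm (distance of any of jar, pebbles, brush from where it was at the start of the episode above 0.03 m).
It fails at once if the barrel is slammed or dropped on the cork pad (over 60 N) (contact force between barrel and pad above 60 N).
It also fails if it takes over 64 s, if anything falls off the work surface, if the arm or the gripper's body presses on something with over 40 N, if the wrist force passes 120 N, or if a joint passes its speed limit or range.

## Robot

A 7-joint arm with a two-finger parallel gripper is mounted at the origin on the work surface. World frame = base frame: x ahead of the robot, y to its left, z up, the work surface at z = 0. Lengths are in m, angles in rad, forces in N, time in s.
With the tool pointing down it reaches from about 0.425 to 0.925 m from the base axis. Payload 6.8 kg.
Tool frame: the origin (TCP) lies at the very end of the fingers, on their centre line; the grasp point (between the pads) lies 19 mm behind it (grip_point_offset is the distance from the TCP to the grasp point, in m); z points along the fingers, y is the line along which they close (so a half turn about z gives the same grasp; the last joint's range is limited). The gripper opens to 85 mm and grips with 20 to 120 N. Pads are 22 mm wide; open, the fingers measure 114 mm over their backs; the gripper's body (76 mm by 85 mm) begins 54 mm behind the grasp point. The pads swing forward as they close: fully open they stand 13 mm farther back than shut.
Start: joints at [-1.21, 0.477, 0.022, 1.555, -0.011, 1.109, -0.083], TCP at [0.305, 0.602, 0.231] pointing down, gripper open.
Joint ranges: [-2.96, 2.96], [-0.34, 2.1], [-1.41, 1.46], [0.24, 2.44], [-1.37, 4.51], [0.17, 1.92], [-2.96, 2.96]. Speed limits (rad/s): [2.39, 2.39, 3.14, 3.14, 3.14, 3.14, 3.14].

## Interface

Orientations are given as a unit quaternion [w, x, y, z].
In Python, from station import * gives the robot as it stands.
- The arm moves only by the tool carry_out, never from a script. Its argument "rows" is text: rows parted by semicolons, each of 4 numbers parted by spaces: the shift along the world's x, y, z in mm, then the turn about the world's z in degrees. In form: dx dy dz yaw; .... A call has 1 to 10 rows; each row shifts and turns the commanded pose from where the row before left it; what a row does not reach is not made up. A row lasts 1/8 s, in which the tool goes at most 62.5 mm and 10.7 degrees, less where a joint would pass 70% of its speed; a pose out of reach is approached as far as the arm can. A call is refused whole if a number of a shift passes 62.5 or a number of a turn 10.7, either way. A call with a gripper value outside its range is refused whole. "claw" is the finger opening in mm, from 0 to 85.4, set as the call begins (left out, the last holds). The fingers move at their own pace and stop on an object; "force" is the grip in N (left out, the last holds). Time passes only in rows, so rows that do not move let the fingers close. It gives the time, the measured TCP pose, the force, the opening and the grip force at its end, in the units of the state.
- get_obs(): the state, without advancing time (a new reading comes with each control period).
- read_camera(name): name is "side" or "top"; returns a dict with "img" (384x512x3 uint8, blue, green, red), "fov_y" (degrees; the focal length in pixels is half the picture's height over the tangent of half this angle, whatever the lens; pixels are square), "cx", "cy" (the principal point, pixels), "distortion" ([k1, k2, p1, p2, k3] as OpenCV has them; the pictures are not rectified), "world_to_cam" (4x4, takes a point from world to camera coordinates). Camera axes: x right, y up, looking along -z (the intrinsics and any distortion apply to the point x, -y, -z); pixel columns grow to the right and rows downward; lengths in m; the calibration is good to about 2 mm. A picture is of the moment at which its call begins. There is no depth.
- hand_in(): hands the job in; it is judged then, once.
Trained networks look in the newest picture that a camera, given by its name, has taken for a name from the list of things; names that differ only in an ending like _2 or _b are one class to them, and where a whole thing is asked for, a point or a joint stands for the part that bears it (a point fixed in the world has none). Each returns a list of dicts, best first, with "confidence" (0 to 1); they miss things now and then, are a little off and sometimes report something else, mostly with a low value. They report only what shows in the picture. A call takes as long as a camera call. They do not tell look-alikes from the thing itself.
- recognise(camera, thing): "centre" ([column, row] in pixels, amid what is visible of it).
- outline_of(camera, thing): "pixels" (384x512 bool, what is visible of it) and "centre" ([column, row] in pixels, amid what is visible of it).
- place_of(camera, thing): "centre" ([column, row] in pixels: a listed point, or the origin of a listed thing).
The state is a dict: "t": time; "q": joint angles; "joint_vel": joint speeds; "joint_torque": joint torques, N m; "eef_pos": TCP position; "tool_rot": TCP orientation; "contact_force": force on the tool from outside, world axes, zero at the start; "torque": the same for the moment, N m; "gripper_width": opening from 0.0 (shut) to 1.0 (fully open); "grasp_force": force on a finger pad.
Only numpy, scipy, OpenCV 4.12 (cv2) and the standard library are available. Lean on these libraries where they do the work, as an engineer would, in place of code of your own. Each camera call takes 0.05 s, during which the arm holds its last target. There are 200 camera calls.

## Working session

There is one attempt and no reset: what is moved stays moved. The work goes in short steps, Python scripts to look and compute and a tool call to move; the robot and the scene stay as the last step left them, time stands still between calls to the robot, and variables do not carry over. Pictures are saved under pics/ and viewed, at most 10 in all, crops included, and the job is handed in when it is done.

Besides the shell and the picture viewer there is one more tool, called after "Call:" as name(argument=value, ...) on one line, values as JSON. carry_out: Moves the arm, as the interface text tells. Its arguments: {"type":"object","properties":{"rows":{"type":"string"},"claw":{"type":"number"},"force":{"type":"number"}},"required":["rows"]}

```bash
ls; mkdir -p pics; cat > h.py <<'E'
from station import *
import numpy as np, cv2
def cam(n):
    c=read_camera(n); f=192/np.tan(np.radians(c["fov_y"])/2)
    c["K"]=np.array([[f,0,c["cx"]],[0,f,c["cy"]],[0,0,1.]]); c["D"]=np.array(c["distortion"],float); c["T"]=np.array(c["world_to_cam"]); return c
def ray(c,px):
    u=cv2.undistortPoints(np.array([[px]],float),c["K"],c["D"])[0,0]
    R=c["T"][:3,:3]; o=-R.T@c["T"][:3,3]; return o,R.T@np.array([u[0],-u[1],-1.])
def on_z(c,px,z):
    o,d=ray(c,px); return o+d*(z-o[2])/d[2]
def tri(c1,p1,c2,p2):
    o1,d1=ray(c1,p1);o2,d2=ray(c2,p2); d1/=np.linalg.norm(d1);d2/=np.linalg.norm(d2)
    s=np.linalg.lstsq(np.c_[d1,-d2],o2-o1,rcond=None)[0]
    a,b=o1+s[0]*d1,o2+s[1]*d2; return (a+b)/2,np.linalg.norm(a-b)
def proj(c,P):
    P=np.atleast_2d(P)@c["T"][:3,:3].T+c["T"][:3,3]
    return cv2.projectPoints(P*[1,-1,-1],np.zeros(3),np.zeros(3),c["K"],c["D"])[0][:,0]
E
cat > a.py <<'E'
from h import *
np.set_printoptions(precision=3,suppress=True)
C={n:cam(n) for n in("side","top")}
for n in C: cv2.imwrite(f"pics/{n}0.png",C[n]["img"])
print([( -C[n]["T"][:3,:3].T@C[n]["T"][:3,3]) for n in C])
for t in "barrel crystal pad drain board pebbles jar brush".split():
    for n in C:
        for f in (place_of,):
            print(t,n,[(round(r["confidence"],2),np.round(r["centre"],1)) for r in f(n,t)])
    a,b=place_of("side",t),place_of("top",t)
    for x in a[:2]:
        for y in b[:2]:
            P,e=tri(C["side"],x["centre"],C["top"],y["centre"]); print("   ",P,round(e,4))
E
python3 a.py
```

```text
pics
[array([ 0.255, -0.564,  0.824]), array([0.412, 0.072, 1.007])]
barrel side [(0.81, array([140.2, 150.2])), (0.75, array([191.5, 111.7])), (0.71, array([273.3, 123.7])), (0.64, array([213.5, 146.8]))]
barrel top [(0.88, array([152.9, 273.8])), (0.86, array([182.7, 143.8])), (0.82, array([186.1, 211.3]))]
    [ 0.328  0.368 -0.011] 0.0043
    [0.463 0.222 0.189] 0.3128
    [0.397 0.295 0.153] 0.1245
    [0.537 0.263 0.167] 0.1749
crystal side [(0.86, array([270.8, 222.1]))]
crystal top [(0.67, array([296.2, 199.9])), (0.4, array([223.9, 131.7]))]
    [ 0.523 -0.001  0.02 ] 0.0034
    [ 0.714  0.233 -0.301] 0.1536
pad side [(0.83, array([324.3, 314.2]))]
pad top [(0.66, array([382.8, 192.8]))]
    [ 0.54  -0.226 -0.004] 0.0142
drain side [(0.86, array([212.4, 152. ]))]
drain top [(0.59, array([194. , 213.9])), (0.2, array([379.7, 195.9]))]
    [0.486 0.262 0.011] 0.0073
    [ 0.439 -0.103  0.372] 0.1046
board side [(0.83, array([271.9, 230. ]))]
board top [(0.63, array([298.8, 198.3]))]
    [ 0.526 -0.008  0.001] 0.0035
pebbles side [(0.7, array([358. , 199.5])), (0.3, array([393.8, 273.2]))]
pebbles top []
jar side [(0.63, array([301.4, 147.1]))]
jar top [(0.73, array([224.3, 135.4]))]
    [0.696 0.191 0.006] 0.0043
brush side [(0.57, array([396.8, 273.3]))]
brush top [(0.57, array([375. , 136.5]))]
    [ 0.699 -0.21   0.007] 0.0073
```

View pics/side0.png

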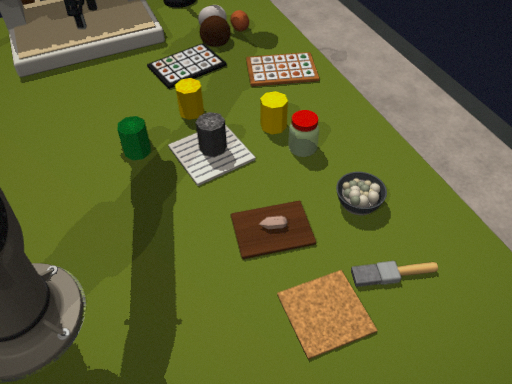

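View pics/top0.png

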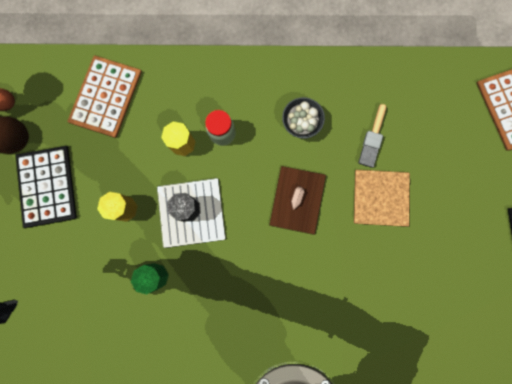

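```bash
cat > fit.py <<'E'
from h import *
from scipy.optimize import minimize
def mask(n,t,near=None,r=25):
    L=outline_of(n,t)
    if near is not None: L=[o for o in L if np.hypot(*(np.array(o["centre"])-near))<r]
    return L[0]["pixels"] if L else None
def sil(c,V):
    p=proj(c,V); m=np.zeros((384*4,512*4),np.uint8)
    cv2.fillConvexPoly(m,cv2.convexHull(np.round(p*4+1.5).astype(np.int32)),255)
    return cv2.resize(m,(512,384),interpolation=cv2.INTER_AREA)/255.
def fit(views,V,x0,freeze_z=True):
    def pose(x):
        c,s=np.cos(x[2]),np.sin(x[2]); R=np.array([[c,-s,0],[s,c,0],[0,0,1]])
        return V@R.T+[x[0],x[1],x[3] if len(x)>3 else 0]
    def cost(x):
        e=0
        for c,m in views:
            s=sil(c,pose(x)); e+=1-np.minimum(s,m).sum()/np.maximum(s,m).sum()
        return e/len(views)
    st=np.array([.01,.01,.2,.01])[:len(x0)]
    best=min((minimize(cost,x0,method="Nelder-Mead",options=dict(initial_simplex=np.vstack([x0,x0+sg*np.diag(st)]),xatol=2e-4,fatol=1e-4,maxiter=300)) for sg in(1,-1)),key=lambda r:r.fun)
    return best.x,best.fun
def box(a,b,z0,z1): return np.array([[sx*a/2,sy*b/2,z] for sx in(-1,1) for sy in(-1,1) for z in(z0,z1)])
def octa(z0,z1):
    k=.032/np.cos(np.pi/8); t=np.pi/8+np.arange(8)*np.pi/4
    return np.array([[k*np.cos(a),k*np.sin(a),z] for a in t for z in(z0,z1)])
E
cat > b.py <<'E'
from fit import *
np.set_printoptions(precision=4,suppress=True)
C={n:cam(n) for n in("side","top")}
def go(t,V,x0,z0=None):
    x0=np.array(x0,float); v=[]
    for n in C:
        px=proj(C[n],[[x0[0],x0[1],V[:,2].mean()+(x0[3] if len(x0)>3 else 0)]])[0]
        m=mask(n,t,px,15)
        if m is None: print("no",t,n); continue
        v.append((C[n],m)); 
    print(t,len(v),fit(v,V,x0))
go("barrel",octa(0,.085),[.486,.265,0,.01])
go("drain",box(.16,.16,0,.01),[.486,.262,0,0])
go("pad",box(.14,.14,0,.008),[.54,-.226,0,0])
go("board",box(.16,.12,0,.01),[.526,-.005,0,0])
k=np.array([[x,y,z] for x in(-.029,.013) for y in(-.012,.012) for z in(0,.022)]+[[.031,0,.011]])
for w in (0,1.57,-1.57,3.14): go("crystal",k,[.523,-.001,w,.01])
E
python3 b.py
```

```text
no barrel top
barrel 1 (array([ 0.4933,  0.2696, -0.1278,  0.0163]), np.float64(0.09752491805471952))
no drain side
drain 1 (array([ 0.4857,  0.2742,  0.1572, -0.0068]), np.float64(0.21755402185522965))
no pad side
pad 1 (array([ 0.5334, -0.2239, -0.0411, -0.0068]), np.float64(0.027678427073515977))
board 2 (array([ 0.5245, -0.0051, -0.1801, -0.0027]), np.float64(0.09750500700767895))
crystal 2 (array([ 0.534 , -0.004 , -0.1682,  0.0074]), np.float64(0.3027284623114807))
crystal 2 (array([ 0.5272, -0.002 ,  2.6776,  0.0057]), np.float64(0.2837230006062019))
crystal 2 (array([ 0.532 , -0.003 , -0.4185,  0.009 ]), np.float64(0.2978422626766369))
crystal 2 (array([ 0.5286, -0.0014,  2.7625,  0.0041]), np.float64(0.2793193503242021))
```

```bash
cat > c.py <<'E'
from fit import *
np.set_printoptions(precision=4,suppress=True)
S={}
for k in range(3):
    for n in("side","top"):
        c=cam(n); S[n]=c
        for t,P in(("barrel",[.49,.268,.05]),("drain",[.486,.262,.005]),("pad",[.535,-.224,.004]),("crystal",[.527,-.002,.02])):
            px=proj(c,[P])[0]; m=mask(n,t,px,25)
            if m is not None: S.setdefault((t,n),[]).append(m)
for k in S:
    if isinstance(k,tuple): print(k,len(S[k]),[int(m.sum()) for m in S[k]])
def M(t,n): return (np.mean(S[(t,n)],0)>.5) if (t,n) in S else None
def v(t,add=()):
    r=[]
    for n in("side","top"):
        m=M(t,n)
        if m is None: continue
        for a in add:
            if M(a,n) is not None: m=m|M(a,n)
        r.append((S[n],m))
    return r
print("barrel",fit(v("barrel"),octa(0,.085),np.array([.49,.268,0,.01])))
print("barrel z fixed",fit(v("barrel"),octa(.01,.095),np.array([.49,.268,0.])))
d=fit([x for x in v("drain",["barrel"]) if x[0] is S["top"]],box(.16,.16,0,.01),np.array([.486,.262,0.])); print("drain",d)
print("pad",fit(v("pad"),box(.14,.14,0,.008),np.array([.535,-.224,0.])))
big=lambda im,px:cv2.resize(im[int(px[1])-25:int(px[1])+25,int(px[0])-33:int(px[0])+33],(396,300),interpolation=cv2.INTER_CUBIC)
R=[]
for P in([.527,-.002,.02],[.49,.268,.05]): R.append(np.hstack([big(S[n]["img"],proj(S[n],[P])[0]) for n in("side","top")]))
cv2.imwrite("pics/crop1.png",np.vstack(R))
for n in("side","top"): print(proj(S[n],[[.527,-.002,.02]]))
import pickle; pickle.dump(M("crystal","top"),open("ct.pkl","wb"))
m=M("crystal","top"); ys,xs=np.nonzero(m); W=np.array([on_z(S["top"],(x,y),.02)[:2] for x,y in zip(xs,ys)])
mu=W.mean(0); u,s,vt=np.linalg.svd(W-mu); p=(W-mu)@vt[0]; q=(W-mu)@vt[1]
print("cry",mu,"yaw",np.arctan2(vt[0][1],vt[0][0]),p.min(),p.max(),"width at ends",np.ptp(q[p<p.min()+.015]),np.ptp(q[p>p.max()-.015]))
E
python3 c.py
```

```text
('barrel', 'side') 3 [1164, 1187, 1133]
('drain', 'side') 2 [2438, 2385]
('pad', 'side') 3 [5246, 5309, 5311]
('crystal', 'side') 2 [275, 295]
('barrel', 'top') 3 [716, 773, 822]
('drain', 'top') 3 [2949, 3096, 3056]
('pad', 'top') 3 [2960, 3043, 2896]
('crystal', 'top') 3 [162, 155, 158]
barrel (array([0.4951, 0.2803, 0.0899, 0.0074]), np.float64(0.034062642286992295))
barrel z fixed (array([0.4947, 0.2791, 0.0645]), np.float64(0.04001271696963826))
drain (array([0.4857, 0.2726, 0.1491]), np.float64(0.019163830563842188))
pad (array([ 0.5337, -0.2232, -0.0321]), np.float64(0.03228902871111616))
[[271.8167 222.1588]]
[[296.8431 197.8546]]
cry [ 0.5292 -0.0029] yaw 2.8439584113032326 -0.027010589874576194 0.027892313837943716 width at ends 0.020313389340183778 0.019349658588055867
```

View pics/crop1.png

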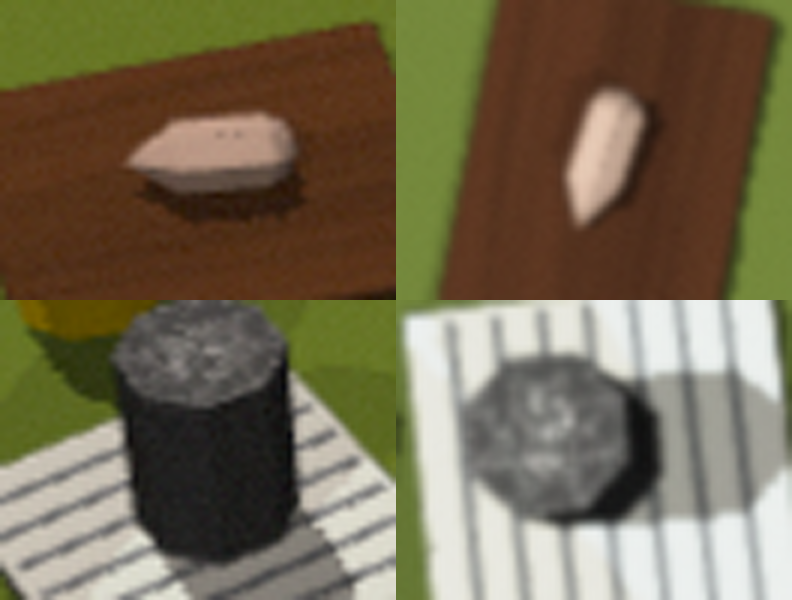

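```bash
cat > o.py <<'E'
from h import *
from scipy.spatial.transform import Rotation as Ro
o=get_obs(); R=Ro.from_quat(np.roll(o["tool_rot"],-1)).as_matrix()
np.set_printoptions(precision=3,suppress=True)
print(o["t"],o["eef_pos"],"closing-axis yaw deg",np.degrees(np.arctan2(R[1,1],R[0,1])),"z",R[:,2],o["q"],o["contact_force"],o["gripper_width"])
E
python3 o.py
```

```text
4.1 [0.305 0.602 0.231] closing-axis yaw deg 63.13987231648719 z [-0.  0. -1.] [-1.21   0.477  0.022  1.555 -0.012  1.109 -0.083] [-1.151 -0.142  0.064] 0.9978498934408421
```

Call:
carry_out(rows="27 -46 0 -2; 27 -46 0 -2; 27 -46 0 -2; 27 -46 0 -2; 27 -46 0 -2; 27 -46 0 -2; 28 -47 0 -2.4; 0 0 -35 0; 0 0 0 0", claw=85.4, force=40)

```text
t: 5.22
eef_pos: [0.4936, 0.2779, 0.1944]
tool_rot: [-0.001, 0.353, 0.936, -0.002]
contact_force: [-0.4, 0.5, 0.9]
gripper_width: 0.997
grasp_force: 0.0
```

Call:
carry_out(rows="1 1 -45 0; 0 0 -45 0; 0 0 -35 0; 0 0 -23 0; 0 0 0 0")

```text
t: 5.85
eef_pos: [0.4949, 0.2811, 0.0477]
tool_rot: [-0.001, 0.351, 0.936, -0.001]
contact_force: [0.3, 0.3, 0.1]
gripper_width: 1.001
grasp_force: 0.0
```

Call:
carry_out(rows="0 0 0 0; 0 0 0 0; 0 0 0 0; 0 0 0 0; 0 0 0 0; 0 0 0 0", claw=40)

```text
t: 6.6
eef_pos: [0.4968, 0.2813, 0.0501]
tool_rot: [0.001, 0.352, 0.936, 0.001]
contact_force: [-2.2, 0.5, 6.8]
gripper_width: 0.744
grasp_force: 45.0
```

Call:
carry_out(rows="0 0 25 0; 0 0 40 0; 0 0 40 0; 2 -30 0 0; 3 -55 0 -4; 4 -55 0 -5; 4 -55 0 -5; 4 -55 0 -5; 4 -55 0 -5; 4 -55 0 -5")

```text
t: 7.85
eef_pos: [0.5209, -0.0814, 0.1539]
tool_rot: [0.0, 0.576, 0.817, 0.001]
contact_force: [1.5, -0.0, -2.6]
gripper_width: 0.748
grasp_force: 45.4
```

Call:
carry_out(rows="4 -55 0 -5; 4 -55 0 -5; 4 -55 0 -5; 4 -55 0 -4.7; 4 -55 0 0; 3 -55 0 0; 0 -26 -30 0; 0 0 -40 0; 0 0 -30 0; 0 0 0 0")

```text
t: 9.1
eef_pos: [0.5424, -0.434, 0.0508]
tool_rot: [-0.003, 0.707, 0.707, -0.0]
contact_force: [-0.3, 0.4, -1.7]
gripper_width: 0.743
grasp_force: 45.2
```

Call:
carry_out(rows="0 0 -6 0; 0 0 -5 0; 0 0 0 0")

```text
t: 9.48
eef_pos: [0.5443, -0.4358, 0.0428]
tool_rot: [0.0, 0.707, 0.707, 0.0]
contact_force: [-0.3, 0.2, -2.6]
gripper_width: 0.745
grasp_force: 45.3
```

Call:
carry_out(rows="0 0 0 0; 0 0 0 0; 0 0 40 0; 0 0 40 0; 0 -40 10 0; 0 -40 0 0; 0 0 0 0", claw=85.4)

```text
t: 10.35
eef_pos: [0.5419, -0.5201, 0.1332]
tool_rot: [0.001, 0.708, 0.706, -0.001]
contact_force: [0.6, -0.4, 0.4]
gripper_width: 0.998
grasp_force: 0.0
```

```bash
cat > s.py <<'E'
import sys
from fit import *
np.set_printoptions(precision=4,suppress=True)
S={n:cam(n) for n in("side","top")}
P=[float(v) for v in sys.argv[1:4]]
R=[]
for n in S:
    px=proj(S[n],[P])[0]; x,y=np.clip(px.astype(int),[66,50],[512-66,384-50])
    R.append(cv2.resize(S[n]["img"][y-50:y+50,x-66:x+66],(396,300),interpolation=cv2.INTER_CUBIC))
    print(n,"crop origin",x-66,y-50,"x3; P at",px)
cv2.imwrite(f"pics/{sys.argv[4]}.png",np.hstack(R))
E
python3 s.py .542 -.434 .05 tab
```

```text
side crop origin 332 284 x3; P at [398.6597 408.2037]
top crop origin 380 143 x3; P at [473.6421 193.1471]
```

View pics/tab.png

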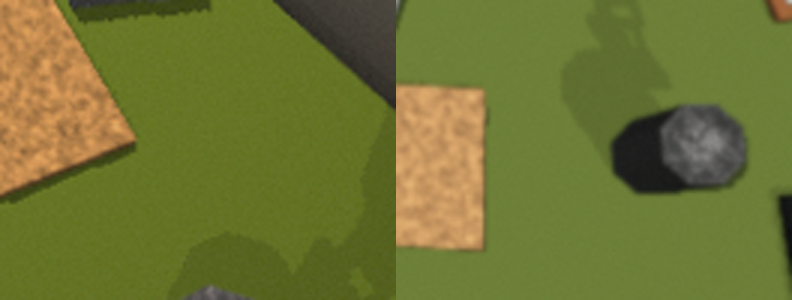

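Call:
carry_out(rows="0 0 -30 0; 0 0 -32 0; 0 15 0 0; 0 15 0 0; 0 10 0 0; 0 10 0 0; 0 10 0 0; 0 10 0 0; 0 10 0 0", claw=0)

```text
t: 11.58
eef_pos: [0.544, -0.4354, 0.0705]
tool_rot: [0.0, 0.707, 0.707, -0.0]
contact_force: [0.5, -1.7, 0.9]
gripper_width: 0.003
grasp_force: 0.9
```

Call:
carry_out(rows="0 8 0 0; 0 0 0 0")

```text
t: 11.82
eef_pos: [0.5441, -0.4263, 0.0699]
tool_rot: [-0.001, 0.706, 0.708, 0.0]
contact_force: [0.3, -0.4, -0.7]
gripper_width: 0.0
grasp_force: 0.0
```

```bash
cat > r.py <<'E'
from h import *
c=cam("top"); c["img"]; L=recognise("top","barrel"); print([(round(r["confidence"],2),np.round(r["centre"])) for r in L]); 
for r in outline_of("top","barrel"):
    if r["centre"][0]>420:
        print(r["centre"],r["pixels"].sum()); ys,xs=np.nonzero(r["pixels"]); b=cv2.minAreaRect(np.c_[xs,ys].astype(np.float32)); print(b,[on_z(c,p,.06).round(3) for p in cv2.boxPoints(b)])
E
python3 r.py
```

```text
[(0.94, array([150., 278.])), (0.79, array([117., 205.])), (0.55, array([179., 139.]))]
[451.8, 193.7] 979
((451.5, 191.0), (28.0, 41.0), 90.0) [array([ 0.579, -0.328,  0.06 ]), array([ 0.581, -0.427,  0.06 ]), array([ 0.512, -0.423,  0.06 ]), array([ 0.51 , -0.325,  0.06 ])]
```

Call:
carry_out(rows="0 -10 40 0; 0 -50 40 0; 0 -50 0 0; 0 0 0 0", claw=85.4)

```text
t: 12.48
eef_pos: [0.5408, -0.542, 0.1498]
tool_rot: [0.001, 0.709, 0.705, -0.002]
contact_force: [-0.6, -0.2, -0.3]
gripper_width: 0.846
grasp_force: 0.0
```

```bash
python3 r.py; cat > lie.py <<'E'
from fit import *
c=cam("top"); L=[r for r in outline_of("top","barrel") if r["centre"][0]>400]
V=octa(0,.085); V=np.c_[V[:,0],V[:,2],V[:,1]+.032] # axis along +y, lying
m=L[0]["pixels"]; print(fit([(c,m)],V,np.array([.545,-.405,0.])))
E
python3 lie.py; python3 s.py .542 -.37 .03 lie
```

```text
[(0.76, array([150., 277.])), (0.6, array([180., 137.])), (0.59, array([450., 194.])), (0.58, array([118., 204.]))]
[452.0, 192.4] 1022
((451.5, 191.5), (29.0, 41.0), 90.0) [array([ 0.579, -0.328,  0.06 ]), array([ 0.581, -0.427,  0.06 ]), array([ 0.509, -0.423,  0.06 ]), array([ 0.507, -0.325,  0.06 ])]
(array([ 0.55865684, -0.42616352,  0.29129505]), np.float64(0.16471866557030423))
side crop origin 307 284 x3; P at [373.9247 375.6345]
top crop origin 377 143 x3; P at [443.5899 193.7683]
```

View pics/lie.png

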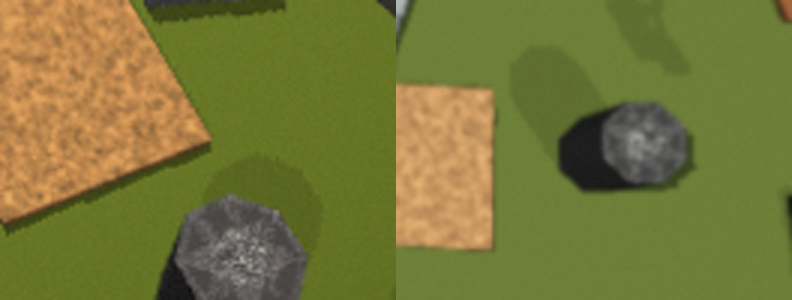

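```bash
cat > st.py <<'E'
from fit import *
import sys
z=float(sys.argv[1]); x0=np.array([float(v) for v in sys.argv[2:5]])
v=[]
for n in sys.argv[5:]:
    c=cam(n); px=proj(c,[[x0[0],x0[1],z+.04]])[0]; m=mask(n,"barrel",px,25)
    if m is not None: v.append((c,m))
print(len(v),fit(v,octa(z,z+.085),x0))
E
python3 st.py 0 .542 -.385 0 top; python3 o.py
```

```text
1 (array([ 0.54442496, -0.38169704, -0.01316765]), np.float64(0.044711671512895235))
12.925 [ 0.545 -0.536  0.149] closing-axis yaw deg 0.10739871283919877 z [ 0.  0. -1.] [ 0.405  0.743  0.491  1.403 -0.369  1.087  0.96 ] [0.652 0.186 0.291] 1.0040539532466235
```

Call:
carry_out(rows="0 50 0 0; 0 55 0 0; 0 49 0 0; 0 0 -45 0; 0 0 -40 0; 0 0 -22 0; 0 0 0 0")

```text
t: 13.8
eef_pos: [0.5432, -0.3821, 0.0411]
tool_rot: [-0.001, 0.707, 0.707, -0.0]
contact_force: [-0.6, 0.0, -0.1]
gripper_width: 1.006
grasp_force: 0.0
```

Call:
carry_out(rows="0 0 0 0; 0 0 0 0; 0 0 0 0; 0 0 0 0; 0 0 0 -1.8; 0 0 5 0", claw=40, force=20)

```text
t: 14.55
eef_pos: [0.5436, -0.3823, 0.0474]
tool_rot: [-0.0, 0.718, 0.696, -0.0]
contact_force: [-0.0, 1.1, -2.7]
gripper_width: 0.744
grasp_force: 22.9
```

Call:
carry_out(rows="0 20 -3 0; 0 25 0 0; 0 8 0 0; 0 4 0 0; 0 4 1 0; 0 4 2 0; 0 0 0 0")

```text
t: 15.42
eef_pos: [0.5439, -0.3179, 0.0476]
tool_rot: [0.0, 0.718, 0.696, -0.0]
contact_force: [-0.1, -3.3, -1.0]
gripper_width: 0.747
grasp_force: 23.2
```

Call:
carry_out(rows="0 9 2 0; 0 9 1 0; 0 9 1 0; 0 9 -1 0; 0 0 0 0")

```text
t: 16.05
eef_pos: [0.5441, -0.2796, 0.05]
tool_rot: [-0.001, 0.717, 0.697, 0.0]
contact_force: [0.1, -1.7, -1.0]
gripper_width: 0.746
grasp_force: 23.3
```

```bash
python3 s.py .542 -.30 .04 tilt
```

```text
side crop origin 286 284 x3; P at [352.7961 336.7254]
top crop origin 350 142 x3; P at [416.9918 192.8363]
```

View pics/tilt.png

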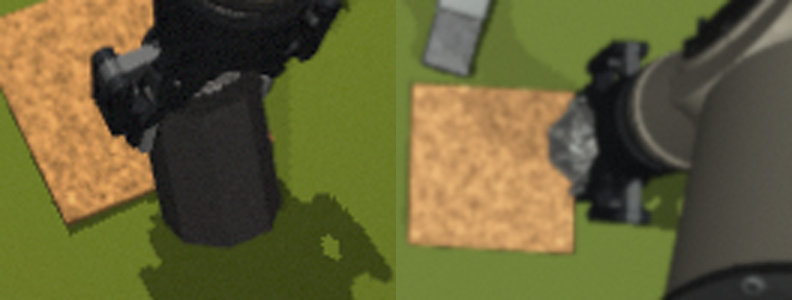

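Call:
carry_out(rows="0 9 -2 0; 0 8 -4 0; 0 8 -5 0; 0 7 -5 0; 0 6 -6 0; 0 0 0 0")

```text
t: 16.9
eef_pos: [0.5439, -0.242, 0.0275]
tool_rot: [-0.001, 0.717, 0.697, 0.0]
contact_force: [0.6, -0.4, -2.0]
gripper_width: 0.746
grasp_force: 24.2
```

Call:
carry_out(rows="0 5 -5 0; 0 4 -5 0; 0 0 0 0")

```text
t: 17.27
eef_pos: [0.5437, -0.2343, 0.0178]
tool_rot: [-0.0, 0.718, 0.696, -0.0]
contact_force: [0.4, 0.3, -1.5]
gripper_width: 0.747
grasp_force: 24.6
```

Call:
carry_out(rows="0 2 -3 0; 0 0 0 0")

```text
t: 17.52
eef_pos: [0.5438, -0.2325, 0.0151]
tool_rot: [-0.0, 0.718, 0.696, -0.0]
contact_force: [0.3, -1.3, -0.2]
gripper_width: 0.743
grasp_force: 24.8
```

```bash
python3 s.py .542 -.25 .04 lie2
```

```text
side crop origin 272 262 x3; P at [338.2012 312.6271]
top crop origin 330 142 x3; P at [396.7795 192.5315]
```

View pics/lie2.png

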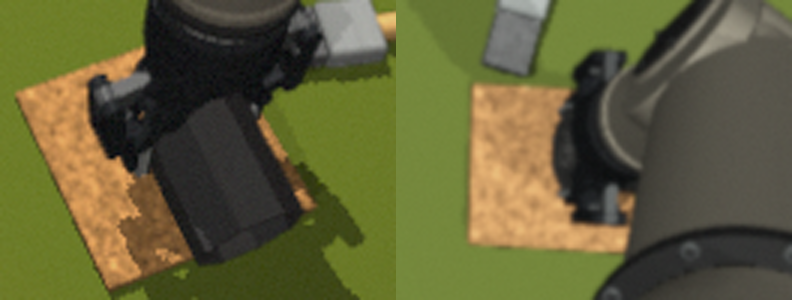

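Call:
carry_out(rows="0 0 0 0; 0 0 0 0; 0 0 0 0; 0 -25 1 0; 0 -25 0 0; 0 0 0 0", claw=85.4)

```text
t: 18.38
eef_pos: [0.5434, -0.2851, 0.0166]
tool_rot: [0.001, 0.719, 0.695, -0.0]
contact_force: [0.0, 1.3, 0.5]
gripper_width: 1.0
grasp_force: 0.0
```

```bash
cat > l2.py <<'E'
from fit import *
v=[]
V=octa(0,.085); V=np.c_[V[:,0],V[:,2],V[:,1]+.032+.008]
for n in("side",):
    c=cam(n); m=mask(n,"barrel",proj(c,[[.544,-.255,.04]])[0],30)
    if m is not None: v.append((c,m)); print(m.sum(),recognise(n,"barrel")[0]["centre"])
print(fit(v,V,np.array([.544,-.298,-.03])))
E
python3 l2.py; python3 o.py
```

```text
1002 [134.4, 136.4]
(array([ 0.5430157 , -0.30713476, -0.00602645]), np.float64(0.5570595323332693))
18.525 [ 0.544 -0.281  0.016] closing-axis yaw deg -1.7096917796360618 z [-0.     0.001 -1.   ] [ 0.066  0.689  0.424  1.874 -0.436  0.671  0.722] [0.111 0.362 0.121] 1.0002019004647011
```

Call:
carry_out(rows="0 0 0 0; 0 0 0 0; 0 0 0 0; 0 0 0 0; 0 0 0 0; 0 0 15 0; 0 0 15 0; 0 0 0 0", claw=40, force=20)

```text
t: 19.52
eef_pos: [0.545, -0.2836, 0.0482]
tool_rot: [0.002, 0.718, 0.696, 0.001]
contact_force: [0.1, -0.4, -3.8]
gripper_width: 0.75
grasp_force: 23.5
```

```bash
python3 s.py .542 -.25 .04 lift2
```

```text
side crop origin 272 262 x3; P at [338.2012 312.6271]
top crop origin 330 142 x3; P at [396.7795 192.5315]
```

View pics/lift2.png

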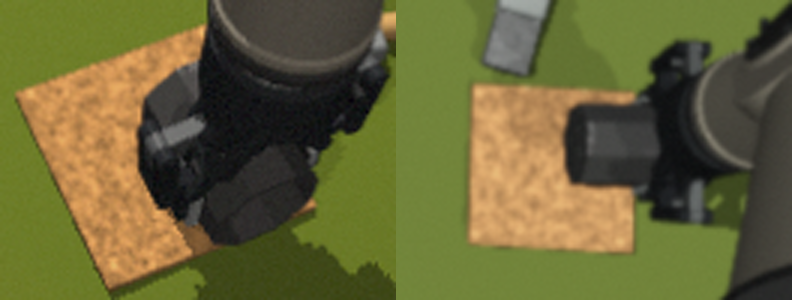

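Call:
carry_out(rows="0 -45 0 0; 0 -47 0 0; 0 0 -18 0; 0 0 -18 0; 0 0 0 0")

```text
t: 20.25
eef_pos: [0.5434, -0.3726, 0.0084]
tool_rot: [-0.002, 0.717, 0.697, -0.0]
contact_force: [-0.3, 0.4, -2.8]
gripper_width: 0.749
grasp_force: 22.8
```

Call:
carry_out(rows="0 5 0 0; 0 5 0 0; 0 4 0 0; 0 3 3 0; 0 3 4 0; 0 0 0 0")

```text
t: 21.0
eef_pos: [0.5444, -0.3546, 0.018]
tool_rot: [0.0, 0.718, 0.696, 0.0]
contact_force: [-0.8, 0.0, -3.1]
gripper_width: 0.746
grasp_force: 22.8
```

Call:
carry_out(rows="0 -10 0 0; 0 -6 -7 0; 0 0 0 0; 0 8 0 0; 0 6 0 0; 0 0 0 0")

```text
t: 21.75
eef_pos: [0.5444, -0.3551, 0.0103]
tool_rot: [-0.0, 0.717, 0.697, 0.0]
contact_force: [-0.1, -0.6, -2.8]
gripper_width: 0.744
grasp_force: 23.1
```

Call:
carry_out(rows="0 4 0 0; 0 0 0 0")

```text
t: 22.0
eef_pos: [0.5441, -0.3535, 0.0108]
tool_rot: [0.001, 0.718, 0.696, -0.0]
contact_force: [0.2, -2.6, -2.7]
gripper_width: 0.747
grasp_force: 22.9
```

Call:
carry_out(rows="0 4 1 0; 0 0 0 0")

```text
t: 22.25
eef_pos: [0.5436, -0.352, 0.0125]
tool_rot: [0.002, 0.719, 0.695, -0.001]
contact_force: [-0.8, -7.3, -1.1]
gripper_width: 0.747
grasp_force: 22.5
```

Call:
carry_out(rows="0 4 5 0; 0 5 6 0; 0 0 0 0")

```text
t: 22.62
eef_pos: [0.5441, -0.342, 0.0237]
tool_rot: [0.002, 0.718, 0.696, -0.001]
contact_force: [-0.8, -6.1, 2.2]
gripper_width: 0.743
grasp_force: 23.1
```

Call:
carry_out(rows="0 5 7 0; 0 6 7 0; 0 6 6 0; 0 0 0 0")

```text
t: 23.12
eef_pos: [0.5446, -0.3205, 0.0425]
tool_rot: [-0.001, 0.717, 0.697, 0.001]
contact_force: [-0.4, -0.3, -4.2]
gripper_width: 0.748
grasp_force: 23.5
```

Call:
carry_out(rows="0 7 5 0; 0 8 4 0; 0 0 0 0")

```text
t: 23.5
eef_pos: [0.5445, -0.3063, 0.0516]
tool_rot: [-0.0, 0.717, 0.697, 0.0]
contact_force: [-0.2, -0.5, -3.6]
gripper_width: 0.746
grasp_force: 23.4
```

```bash
cat > ti.py <<'E'
from fit import *
import sys
o=get_obs(); G=np.array(o["eef_pos"])+[0,0,.024]; s=float(sys.argv[1])
V=octa(0,.085)-[0,0,s]
for n in("side","top"):
    c=cam(n); L=outline_of(n,"barrel"); px=proj(c,[G])[0]
    L=[r for r in L if np.hypot(*(np.array(r["centre"])-px))<45]
    if not L: print(n,"none"); continue
    m=L[0]["pixels"]; print(n,m.sum(),L[0]["confidence"],np.round(L[0]["centre"]),np.round(px))
    for th in range(0,121,10):   # th: 0 = horizontal bottom to +y, 90 = mouth up
        a=np.radians(th); W=np.c_[V[:,0],V[:,2]*np.cos(a)+V[:,1]*np.sin(a),-V[:,2]*np.sin(a)+V[:,1]*np.cos(a)]+G
        q=sil(c,W); print(th,round(np.minimum(q,m).sum()/m.sum(),3),round(np.minimum(q,m).sum()/np.maximum(q,m).sum(),3),end=" | ")
    print()
E
python3 ti.py .024
```

```text
side 1253 0.82 [365. 339.] [359. 330.]
0 0.773 0.351 | 10 0.831 0.382 | 20 0.869 0.411 | 30 0.882 0.434 | 40 0.856 0.441 | 50 0.766 0.403 | 60 0.675 0.354 | 70 0.636 0.34 | 80 0.667 0.348 | 90 0.697 0.355 | 100 0.717 0.344 | 110 0.751 0.343 | 120 0.768 0.339 | 
top 764 0.9 [412. 190.] [425. 190.]
0 0.981 0.597 | 10 0.987 0.64 | 20 0.99 0.689 | 30 0.996 0.667 | 40 0.993 0.631 | 50 0.989 0.615 | 60 0.978 0.607 | 70 0.948 0.597 | 80 0.887 0.574 | 90 0.774 0.506 | 100 0.645 0.433 | 110 0.551 0.379 | 120 0.565 0.375 |
```

Call:
carry_out(rows="0 -16 0 0; 0 -17 0 0; 0 0 -8 0; 0 0 -8 0; 0 0 0 0")

```text
t: 24.32
eef_pos: [0.5434, -0.3394, 0.034]
tool_rot: [-0.001, 0.718, 0.696, -0.0]
contact_force: [0.0, -0.2, -3.5]
gripper_width: 0.744
grasp_force: 23.4
```

Call:
carry_out(rows="0 5 0 0; 0 4 0 0; 0 4 1 0; 0 0 0 0")

```text
t: 24.82
eef_pos: [0.5443, -0.3277, 0.0369]
tool_rot: [0.001, 0.718, 0.696, 0.0]
contact_force: [0.4, -0.1, -0.9]
gripper_width: 0.746
grasp_force: 23.5
```

Call:
carry_out(rows="0 4 0 0; 0 4 0 0; 0 0 0 0")

```text
t: 25.2
eef_pos: [0.5444, -0.3236, 0.0384]
tool_rot: [0.003, 0.719, 0.695, -0.001]
contact_force: [-1.3, -7.5, 4.8]
gripper_width: 0.746
grasp_force: 24.5
```

```bash
python3 ti.py .024
```

```text
side 1303 0.76 [370. 353.] [363. 343.]
0 0.734 0.337 | 10 0.791 0.366 | 20 0.826 0.394 | 30 0.843 0.418 | 40 0.837 0.434 | 50 0.752 0.402 | 60 0.663 0.353 | 70 0.607 0.327 | 80 0.628 0.333 | 90 0.676 0.353 | 100 0.701 0.347 | 110 0.748 0.354 | 120 0.772 0.355 | 
top none
```

Call:
carry_out(rows="0 5 2 0; 0 5 2 0; 0 0 0 0")

```text
t: 25.78
eef_pos: [0.5447, -0.3119, 0.0421]
tool_rot: [0.002, 0.718, 0.696, -0.0]
contact_force: [-2.1, -4.6, 6.1]
gripper_width: 0.749
grasp_force: 24.9
```

Call:
carry_out(rows="0 5 2 0; 0 5 1 0; 0 0 0 0")

```text
t: 26.15
eef_pos: [0.5449, -0.3005, 0.0444]
tool_rot: [0.002, 0.718, 0.696, 0.0]
contact_force: [0.8, -5.6, 4.3]
gripper_width: 0.749
grasp_force: 23.7
```

Call:
carry_out(rows="0 6 1 0; 0 5 0 0; 0 0 0 0")

```text
t: 26.52
eef_pos: [0.545, -0.2899, 0.0454]
tool_rot: [0.002, 0.718, 0.696, 0.0]
contact_force: [0.9, -5.4, 5.0]
gripper_width: 0.745
grasp_force: 21.6
```

Call:
carry_out(rows="0 5 0 0; 0 5 -1 0; 0 0 0 0")

```text
t: 26.9
eef_pos: [0.5453, -0.2801, 0.0448]
tool_rot: [0.002, 0.718, 0.696, 0.0]
contact_force: [0.0, -5.5, 6.7]
gripper_width: 0.745
grasp_force: 19.7
```

```bash
python3 ti.py .024
```

```text
side 1309 0.81 [359. 330.] [351. 319.]
0 0.621 0.285 | 10 0.666 0.31 | 20 0.695 0.331 | 30 0.705 0.35 | 40 0.693 0.364 | 50 0.662 0.363 | 60 0.653 0.37 | 70 0.67 0.396 | 80 0.729 0.429 | 90 0.755 0.43 | 100 0.79 0.426 | 110 0.828 0.426 | 120 0.848 0.425 | 
top 543 0.72 [403. 193.] [413. 190.]
0 0.972 0.437 | 10 0.977 0.464 | 20 0.977 0.493 | 30 0.982 0.473 | 40 0.985 0.453 | 50 0.988 0.448 | 60 0.992 0.455 | 70 0.997 0.478 | 80 0.998 0.513 | 90 0.949 0.527 | 100 0.771 0.443 | 110 0.657 0.381 | 120 0.683 0.375 |
```

Call:
carry_out(rows="0 0 15 0; 0 0 15 0; -5 26 0 0; -5 26 0 0; 0 0 0 0")

```text
t: 27.72
eef_pos: [0.5337, -0.2228, 0.0734]
tool_rot: [-0.002, 0.716, 0.698, 0.001]
contact_force: [0.4, 0.1, -2.3]
gripper_width: 0.748
grasp_force: 22.2
```

```bash
python3 ti.py .024
```

```text
side 1257 0.82 [338. 295.] [330. 286.]
0 0.688 0.323 | 10 0.73 0.35 | 20 0.75 0.372 | 30 0.754 0.393 | 40 0.739 0.409 | 50 0.709 0.409 | 60 0.709 0.426 | 70 0.733 0.446 | 80 0.779 0.465 | 90 0.787 0.444 | 100 0.829 0.444 | 110 0.853 0.438 | 120 0.866 0.435 | 
top 564 0.8 [381. 191.] [393. 193.]
0 0.971 0.439 | 10 0.976 0.469 | 20 0.976 0.488 | 30 0.981 0.458 | 40 0.983 0.447 | 50 0.987 0.446 | 60 0.992 0.457 | 70 0.994 0.48 | 80 0.986 0.513 | 90 0.936 0.531 | 100 0.766 0.45 | 110 0.687 0.407 | 120 0.735 0.401 |
```

Now lower slowly, letting the bottom align on the pad.

Call:
carry_out(rows="0 0 -10 0; 0 0 -8 0; 0 0 -4 0; 0 0 0 0")

```text
t: 28.42
eef_pos: [0.5336, -0.2267, 0.0508]
tool_rot: [-0.0, 0.718, 0.696, -0.0]
contact_force: [-0.7, 0.1, -3.0]
gripper_width: 0.744
grasp_force: 22.2
```

Call:
carry_out(rows="0 0 -3 0; 0 0 -2 0; 0 0 0 0")

```text
t: 28.8
eef_pos: [0.5341, -0.2266, 0.0464]
tool_rot: [0.0, 0.718, 0.696, 0.0]
contact_force: [0.2, -0.7, -2.1]
gripper_width: 0.744
grasp_force: 22.3
```

Call:
carry_out(rows="0 0 -3 0; 0 0 -2 0; 0 0 0 0")

```text
t: 29.18
eef_pos: [0.5347, -0.2274, 0.0446]
tool_rot: [0.001, 0.718, 0.696, 0.001]
contact_force: [-7.4, 4.0, 28.4]
gripper_width: 0.748
grasp_force: 26.7
```

Call:
carry_out(rows="0 0 2 0; 0 0 2 0; 0 0 0 0")

```text
t: 29.55
eef_pos: [0.5341, -0.2265, 0.0453]
tool_rot: [0.0, 0.718, 0.696, 0.0]
contact_force: [-0.5, 0.3, 0.0]
gripper_width: 0.748
grasp_force: 23.2
```

Call:
carry_out(rows="0 0 0 0; 0 0 0 0; 0 0 0 0; 0 0 40 0; 0 0 50 0; 0 40 20 0; 0 50 0 0; 0 0 0 0", claw=85.4)

```text
t: 30.55
eef_pos: [0.5346, -0.1317, 0.1553]
tool_rot: [-0.001, 0.715, 0.699, 0.001]
contact_force: [0.0, -0.3, -0.7]
gripper_width: 0.998
grasp_force: 0.0
```

```bash
python3 st.py .008 .534 -.226 0 side top; python3 s.py .534 -.18 .04 up; python3 o.py
```

```text
1 (array([ 0.53453045, -0.20889391, -0.03865895]), np.float64(0.02861528528701862))
side crop origin 249 233 x3; P at [315.5729 283.0375]
top crop origin 302 145 x3; P at [368.6535 195.2711]
30.85 [ 0.534 -0.138  0.155] closing-axis yaw deg -1.8907792393492227 z [-0.    -0.001 -1.   ] [-0.302  0.405  0.561  1.956 -0.28   0.857  0.375] [-0.359 -0.084  0.602] 0.9988679804327844
```

View pics/up.png

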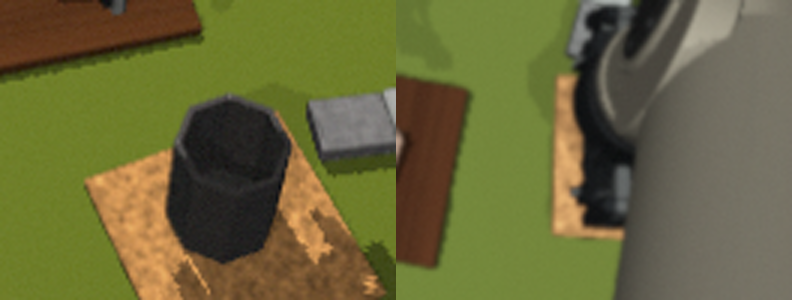

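Call:
carry_out(rows="0 18 0 9; 0 18 0 9; 0 18 0 9; 0 18 0 9; 0 18 0 9; -1 18 0 9; -1 18 0 9; -1 10 -30 9.4; 0 0 -40 0; 0 0 0 0", claw=45)

```text
t: 32.1
eef_pos: [0.5287, -0.0018, 0.0831]
tool_rot: [-0.003, 0.169, 0.986, -0.001]
contact_force: [-0.5, 0.1, 0.0]
gripper_width: 0.528
grasp_force: 0.0
```

```bash
python3 o.py; python3 st.py .008 .534 -.215 0 side top
```

```text
32.1 [ 0.529 -0.002  0.083] closing-axis yaw deg 70.53716998589715 z [-0.006 -0.001 -1.   ] [-0.285  0.445  0.212  2.035 -0.143  0.681  1.251] [-0.489  0.076  0.02 ] 0.5275231828546058
2 (array([ 0.53437444, -0.20826558, -0.08368984]), np.float64(0.04602149131034189))
```

Call:
carry_out(rows="1 0 -35 0; 0 0 -22 0; 0 0 -9 0; 0 0 -4 0; 0 0 0 0")

```text
t: 32.92
eef_pos: [0.5326, -0.0006, 0.0161]
tool_rot: [0.001, 0.168, 0.986, 0.0]
contact_force: [0.1, -0.1, 0.5]
gripper_width: 0.531
grasp_force: 0.0
```

Call:
carry_out(rows="0 0 0 0; 0 0 0 0; 0 0 0 0; 0 0 0 0; 0 0 0 0; 0 0 0 0", claw=5, force=30)

```text
t: 33.67
eef_pos: [0.5326, -0.0006, 0.0162]
tool_rot: [0.001, 0.168, 0.986, 0.0]
contact_force: [-0.6, -0.1, 7.0]
gripper_width: 0.271
grasp_force: 30.4
```

Call:
carry_out(rows="0 0 30 0; 0 0 50 0; 0 0 54 0; -1 -40 0 4; -1 -50 0 4; -1 -50 0 4; -1 -40 0 4; -1 -27 0 1; 0 0 0 0")

```text
t: 34.8
eef_pos: [0.5261, -0.2104, 0.1494]
tool_rot: [-0.0, 0.023, 1.0, -0.001]
contact_force: [-0.8, 0.7, -0.6]
gripper_width: 0.271
grasp_force: 29.7
```

```bash
cat > cr.py <<'E'
from fit import *
o=get_obs(); print(o["eef_pos"],o["gripper_width"])
for n in("side","top"):
    c=cam(n)
    for f in(place_of,outline_of):
        for r in f(n,"crystal")[:2]:
            z=o["eef_pos"][2]+.005
            if "pixels" in r:
                ys,xs=np.nonzero(r["pixels"]); W=np.array([on_z(c,(x,y),z)[:2] for x,y in zip(xs,ys)]); print(n,"ol",round(r["confidence"],2),len(xs),W.min(0).round(4),W.max(0).round(4))
            else: print(n,"pl",round(r["confidence"],2),on_z(c,r["centre"],z-.011).round(4))
E
python3 cr.py; python3 o.py; python3 s.py .534 -.2 .1 hold
```

```text
[ 0.52609693 -0.21042162  0.14942525] 0.27136738250146974
side pl 0.69 [ 0.5219 -0.2076  0.1434]
side ol 0.47 230 [ 0.4936 -0.2255] [ 0.5317 -0.1953]
top pl 0.68 [ 0.5163 -0.1801  0.1434]
top pl 0.63 [ 0.5191 -0.2019  0.1434]
35.1 [ 0.527 -0.206  0.149] closing-axis yaw deg 87.75538295252161 z [-0.     0.001 -1.   ] [ 0.076  0.398  0.237  1.91  -0.122  0.847  1.908] [ 0.457  0.088 -0.769] 0.2760944899068352
side crop origin 257 224 x3; P at [323.8005 274.3863]
top crop origin 317 142 x3; P at [383.8692 192.2952]
```

View pics/hold.png

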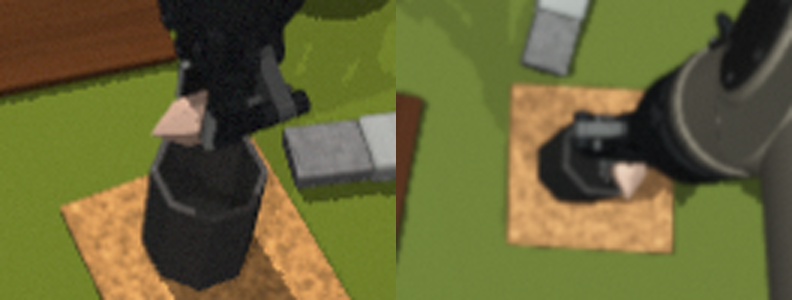

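Call:
carry_out(rows="2 0 -25 0; 0 0 -18 0; 0 0 -5 0; 0 0 0 0")

```text
t: 35.7
eef_pos: [0.5289, -0.2076, 0.1012]
tool_rot: [-0.0, 0.021, 1.0, 0.0]
contact_force: [-0.0, -0.8, -0.4]
gripper_width: 0.271
grasp_force: 29.7
```

Call:
carry_out(rows="0 0 0 0; 0 0 0 0; 0 0 0 0; 0 0 0 0; 0 0 0 0", claw=50)

```text
t: 36.33
eef_pos: [0.529, -0.2076, 0.1014]
tool_rot: [0.0, 0.021, 1.0, -0.0]
contact_force: [0.4, -0.5, 0.3]
gripper_width: 0.585
grasp_force: 0.0
```

Call:
carry_out(rows="0 0 30 0; 0 0 50 0; 0 50 0 0; 0 50 0 0; 0 50 0 0; 0 50 0 0; 0 0 0 0")

```text
t: 37.2
eef_pos: [0.529, -0.0026, 0.1814]
tool_rot: [-0.0, 0.017, 1.0, 0.001]
contact_force: [0.1, -0.6, 0.1]
gripper_width: 0.589
grasp_force: 0.0
```

```bash
python3 st.py .008 .534 -.21 0 side top; cat > fin.py <<'E'
from h import *
for n in("side","top"):
    c=cam(n); px=proj(c,[[.534,-.208,.03]])[0]; rim=proj(c,[[.534,-.208,.093]])[0]
    print(n,"barrel mid",px.round(),"rim",rim.round(),[(round(r["confidence"],2),np.round(r["centre"],1),int(r["pixels"].sum())) for r in outline_of(n,"crystal")],[(round(r["confidence"],2),np.round(r["centre"],1)) for r in place_of(n,"crystal")])
E
python3 fin.py; python3 o.py
```

```text
2 (array([ 0.53417419, -0.20863015,  0.00185915]), np.float64(0.3208838296666064))
side barrel mid [322. 298.] rim [326. 280.] [(0.54, array([325.6, 287.4]), 64)] [(0.62, array([314.7, 295.8]))]
top barrel mid [379. 196.] rim [386. 193.] [(0.64, array([379.4, 195.7]), 73), (0.27, array([399.2, 198.4]), 992)] [(0.51, array([377.1, 198.7]))]
37.7 [ 0.529 -0.008  0.181] closing-axis yaw deg 87.56773252170834 z [-0. -0. -1.] [-0.248  0.296  0.175  1.965 -0.066  0.887  1.49 ] [ 0.799 -0.252 -0.853] 0.5842301691807934
```

```bash
python3 - <<'E'
from h import *
C={n:cam(n) for n in("side","top")}
P=[place_of(n,"crystal")[:1] for n in C]; Q=[outline_of(n,"crystal")[:1] for n in C]
for L in(P,Q):
    if all(L): print(tri(C["side"],L[0][0]["centre"],C["top"],L[1][0]["centre"]))
for n in C: print(n,[np.round(r["centre"]) for r in place_of(n,"barrel")])
print(get_obs()["t"])
E
```

```text
(array([ 0.52889443, -0.20442625,  0.03829134]), np.float64(0.009414035282243537))
(array([ 0.50494728, -0.11676659,  0.36402882]), np.float64(0.025967879874090428))
side [array([139., 151.]), array([327., 280.]), array([191., 109.])]
top [array([155., 277.]), array([182., 144.]), array([124., 210.]), array([387., 192.]), array([381., 193.])]
38.1
```

```bash
python3 -c "
from station import *
print(hand_in())"
```

```text
the job is handed in; nothing more can be done
None
```

The rubber barrel stands mouth-up and released about 15 mm from the middle of the cork pad, with the crystal inside, about 55 mm below the rim. I handed the job in at about 38 s, and it returned no verdict.

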